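# Hold a tube rack in the scanner's corner

### The arm

A 6-joint arm with a two-finger parallel gripper is mounted at the origin on the work surface. World frame = base frame: x ahead of the robot, y to its left, z up, the work surface at z = 0. Lengths are in m, angles in degrees, forces in N, time in s.
With the tool pointing down it reaches from about 0.3 to 0.75 m from the base axis. Payload 8.5 kg.
Tool frame: the origin (TCP) lies at the very end of the fingers, on their centre line; the grasp point (between the pads) lies 19 mm behind it; z points along the fingers, y is the line along which they close (so a half turn about z gives the same grasp; the last joint's range is limited). The gripper opens to 85 mm and grips with 20 to 120 N. Pads are 22 mm wide; open, the fingers measure 114 mm over their backs; the gripper's body (76 mm by 85 mm) begins 54 mm behind the grasp point. The pads swing forward as they close: fully open they stand 13 mm farther back than shut.
Start: joints at [57.279, 21.807, 74.336, -0, 83.858, -12.336], TCP at [0.192, 0.516, 0.231] pointing down, gripper open.
Joint ranges: [-178.18, 178.18], [-50.72, 133.34], [12.68, 142.11], [-81.47, 261.47], [9.98, 163.14], [-165.26, 165.26]. Speed limits (degrees/s): [136.94, 136.94, 180, 180, 180, 180].

### API

Orientations are given as a 3x3 rotation matrix whose columns are the frame's x, y, z axes.
In Python, from rig import observe, cams, ticket gives the robot as it stands.
- The arm moves only by the tool move_arm, never from a script. Its arguments are lists of equal length, an entry for each row: "jaw": the finger opening in cm, from 0 to 8.54; "dp": the shift along the tool's x, y, z in cm, a list of three; "turn": the turn, a rotation vector about the tool's x, y, z in rad, a list of three. In form: {"jaw": [jaw, ...], "dp": [[tx, ty, tz], ...], "turn": [[wx, wy, wz], ...]}. A call has 1 to 12 rows; each row shifts and turns the commanded pose from where the row before left it, along the tool's axes as they then stand; what a row does not reach is not made up. A row lasts 1/12 s, in which the tool goes at most 41.7 mm and 7.16 degrees, less where a joint would pass 70% of its speed; a pose out of reach is approached as far as the arm can. A call is refused whole if a number of a shift passes 4.17 or a number of a turn 0.125, either way. A call with a gripper value outside its range is refused whole. The fingers move at their own pace and stop on an object; "force" is the grip in N (left out, the last holds). Time passes only in rows, so rows that do not move let the fingers close. It gives the time, the measured TCP pose, the force, the opening and the grip force at its end, in the units of the state.
- observe(): the state, without advancing time (a new reading comes with each control period).
- cams.get_image(name): name is "scene" or "top"; returns (picture, depth): 480x640x3 uint8, red, green, blue; 480x640 float32, m along the optical axis (not along the pixel's ray), 0 where there is no reading.
- cams.calibration(name): a dict with "vertical_fov" (degrees; the focal length in pixels is half the picture's height over the tangent of half this angle, whatever the lens; pixels are square), "cx", "cy" (the principal point, pixels), "view" (4x4, takes a point from world to camera coordinates). Camera axes: x right, y up, looking along -z (the intrinsics and any distortion apply to the point x, -y, -z); pixel columns grow to the right and rows downward; lengths in m; the calibration is good to about 2 mm. A picture is of the moment at which its call begins. calibration takes no time and is no camera call.
- ticket.close_job(): hands the job in; it is judged then, once.
Trained networks look in the newest picture that a camera, given by its name, has taken for a name from the list of things; names that differ only in an ending like _2 or _b are one class to them, and where a whole thing is asked for, a point or a joint stands for the part that bears it (a point fixed in the world has none). Each returns a list of dicts, best first, with "p" (0 to 1); they miss things now and then, are a little off and sometimes report something else, mostly with a low value. They report only what shows in the picture. A call takes as long as a camera call. They do not tell look-alikes from the thing itself.
- cams.spot_in(camera, query): "box" ([centre column, centre row, width, height] as shares, 0 to 1, of the picture: columns of its width, rows of its height, round what is visible of it).
- cams.outline_of(camera, query): "mask" (480x640 bool, what is visible of it) and "box" ([centre column, centre row, width, height] as shares, 0 to 1, of the picture: columns of its width, rows of its height, round what is visible of it).
- cams.mark_of(camera, query): "location" ([column, row] as shares, 0 to 1, of the picture: columns of its width, rows of its height: a listed point, or the origin of a listed thing).
The state is a dict: "time_s": time; "q": joint angles; "qvel": joint speeds; "joint_efforts": joint torques, N m; "position": TCP position; "tool_rot": TCP orientation; "ft_force": force on the tool from outside, world axes, zero at the start; "wrist_torque": the same for the moment, N m; "grip_width": finger opening in m; "gripper_force": force on a finger pad.
Only numpy, scipy, OpenCV 4.12 (cv2) and the standard library are available. Lean on these libraries where they do the work, as an engineer would, in place of code of your own. Each camera call takes 0.05 s, during which the arm holds its last target. There are 200 camera calls.

### The job

Pick up the white tube rack with the blue caps and set it flat on the scanner's bed, with its red corner in the corner between the two metal stops. Press it gently into that corner so that it bears on both stops at once, lying flush along them, and finish while still gripping it and pressing it there, because the scanner has no clamp of its own. Do not drop or ram the rack, and leave everything else where it is.

Things in the scene. Friction and masses are not known exactly. Their poses are not given: they have to be found in the camera images.
- rack: white tube rack with 24 BLUE caps: stiff block, 0.15 to 0.31 kg, 60 mm (its x) by 96 mm (its y) by 50 mm high, caps 4 mm more. Smooth upright sides; grip it across the 60 mm, fingertips over 12 mm up to clear the stops. Origin: centre of its underside; z up. A red strip marks its upright +x, -y edge. Starts standing on the bench, at most 0.9 rad from the turn it needs on the scanner.
- rack_corner (a point): the foot of the rack's red corner edge, at (+30, -48, 0) mm in the rack's frame
- dock: rack scanner, fixed, at a varying place and turn. Grey bed, top 12 mm above the bench, x = -75 to +95, y = -90 to +90 mm in its frame; beyond it (x = +95 to +155) a white housing 45 mm high. Origin on the bench, z up. The seated rack's x and y axes point the same way as the dock's, its origin at (+20, -12, +12) mm in the dock's frame.
- dock_corner (a point): the inner corner where the stops meet, on the bed's top face, at (+50, -60, +12) mm in the dock's frame; rack_corner belongs here. Red marker on the stops just outside it. The open bed lies towards -x and +y of it. The bed is polished (friction about 0.2); a rack pressed down on it still drags, which can be mistaken for a stop.
- stop_long: long rigid aluminium stop rail, 12 mm high above the bed and 12 mm wide, running 130 mm along the dock's y; the rack's +x side (96 mm long) bears on its inner face, which looks to the dock's -x. Origin at dock_corner, axes as the dock's.
- stop_short: short rigid aluminium stop rail, 12 mm high above the bed and 12 mm wide, running 90 mm along the dock's x; the rack's -y side (60 mm long) bears on its inner face, which looks to the dock's +y. Origin at dock_corner, axes as the dock's.
- other_rack: the second tube rack: same shape, size and red corner strip as the first but with YELLOW caps; leave alone. Origin: centre of its underside.
- beaker: empty glass beaker, 72 mm across, 90 mm high; origin under its centre
- bottle: clear reagent bottle with a blue cap, 70 mm across, 150 mm high; origin under its centre
- tube_stand: red test-tube stand with ten blue-capped round tubes, 60 x 150 mm, 111 mm high; origin under its centre
- tip_box: blue pipette-tip box with clear lid, 82 x 117 x 65 mm; origin under its centre
- dishes: stack of three petri dishes, 90 mm across, 43 mm high; origin under its centre
- marker: black marker pen with green cap, 130 x 13 x 13 mm, lying down; origin near its middle
There are look-alikes about, which are no part of the job. What is shaped like the rack but pink is not meant.

How it is judged:
By the outcome, as a careful person would: the job done as asked, in the order asked, and still so for the second after the job is handed in, while the arm keeps its last pose, push and grip.
It also fails if it takes over 50 s, if anything falls off the work surface, if the arm or the gripper's body presses on something with over 40 N, if the wrist force passes 120 N, or if a joint passes its speed limit or range.

## Working session

There is one attempt and no reset: what is moved stays moved. The work goes in short steps, Python scripts to look and compute and a tool call to move; the robot and the scene stay as the last step left them, time stands still between calls to the robot, and variables do not carry over. Pictures are saved under pics/ and viewed, at most 10 in all, crops included, and the job is handed in when it is done.

Besides the shell and the picture viewer there is one more tool, called after "Call:" as name(argument=value, ...) on one line, values as JSON. move_arm: Moves the arm, as the interface text tells. Its arguments: {"type":"object","properties":{"jaw":{"type":"array","items":{"type":"number"}},"dp":{"type":"array","items":{"type":"array","items":{"type":"number"}}},"turn":{"type":"array","items":{"type":"array","items":{"type":"number"}}},"force":{"type":"number"}},"required":["jaw","dp","turn"]}

```bash
mkdir -p pics; ls; cat > h.py <<'E'
import numpy as np, cv2
from rig import observe, cams, ticket
def cloud(name, depth):
    c=cams.calibration(name); h,w=depth.shape
    f=h/2/np.tan(np.radians(c["vertical_fov"])/2)
    u,v=np.meshgrid(np.arange(w),np.arange(h))
    d=depth
    P=np.stack([(u-c["cx"])/f*d,-(v-c["cy"])/f*d,-d,np.ones_like(d)],-1)
    return (P@np.linalg.inv(np.array(c["view"])).T)[...,:3]
E
python3 - <<'E'
from h import *
for n in("top","scene"):
    im,d=cams.get_image(n); cv2.imwrite(f"pics/{n}0.png",im[...,::-1]); np.savez(f"{n}0.npz",im=im,d=d)
    print(n,cams.calibration(n))
    for q in("rack","dock","other_rack"):
        for r in cams.spot_in(n,q)[:3]: b=np.array(r["box"])*[640,480,640,480]; print(q,r["p"],b.round())
    for q in("rack_corner","dock_corner"):
        for r in cams.mark_of(n,q)[:3]: print(q,r["p"],np.array(r["location"])*[640,480])
print(observe())
E
```

```text
pics
top {'vertical_fov': 51.8967578608262, 'cx': 320.9789262680377, 'cy': 234.7938868165107, 'view': array([[ 2.81649676e-02, -9.99603085e-01,  6.38320161e-04,
        -6.82739204e-02],
       [ 9.78130652e-01,  2.76915925e-02,  2.06139768e-01,
        -5.50025695e-01],
       [-2.06075624e-01, -5.18155938e-03,  9.78522350e-01,
        -1.15910068e+00],
       [ 0.00000000e+00,  0.00000000e+00,  0.00000000e+00,
         1.00000000e+00]])}
rack 0.85 [240. 329.  47.  37.]
rack 0.75 [268. 274.  41.  27.]
dock 0.82 [364. 232.  75.  91.]
other_rack 0.88 [188. 247.  44.  37.]
rack_corner 0.67 [288.192 264.384]
dock_corner 0.62 [385.472 228.192]
scene {'vertical_fov': 46.449710476766235, 'cx': 330.77351067653655, 'cy': 239.17952019829957, 'view': array([[ 0.5318271 ,  0.84659303, -0.02098051, -0.24900682],
       [-0.51522544,  0.3431263 ,  0.78537067,  0.25408971],
       [ 0.6720883 , -0.40687171,  0.61867013, -1.60486906],
       [ 0.        ,  0.        ,  0.        ,  1.        ]])}
rack 0.82 [344. 179.  46.  28.]
rack 0.74 [353. 212.  49.  35.]
dock 0.61 [294. 288. 127.  99.]
rack_co
[... 169 characters left out ...]
38559762e+01, -1.23339492e+01]), 'qvel': array([ 0.04873252,  0.12081602, -0.04261968, -0.05876687,  0.02928951,
        0.04244951]), 'joint_efforts': array([-7.10980530e-04, -4.48155820e+01, -2.31402290e+01, -1.72707792e-04,
        6.47293673e-04,  6.96004832e-06]), 'position': array([0.19156967, 0.51555046, 0.23131057]), 'tool_rot': array([[-9.37359385e-01,  3.48363864e-01, -3.01446291e-05],
       [ 3.48363863e-01,  9.37359386e-01,  2.48859761e-05],
       [ 3.69257258e-05,  1.28258038e-05, -9.99999999e-01]]), 'ft_force': array([-0.3411933 , -0.39862392,  0.9088555 ]), 'wrist_torque': array([-0.0420284 , -0.0194669 ,  0.00602462]), 'gripper_force': 0.0, 'grip_width': 0.0853099243513234}
```

View pics/top0.png

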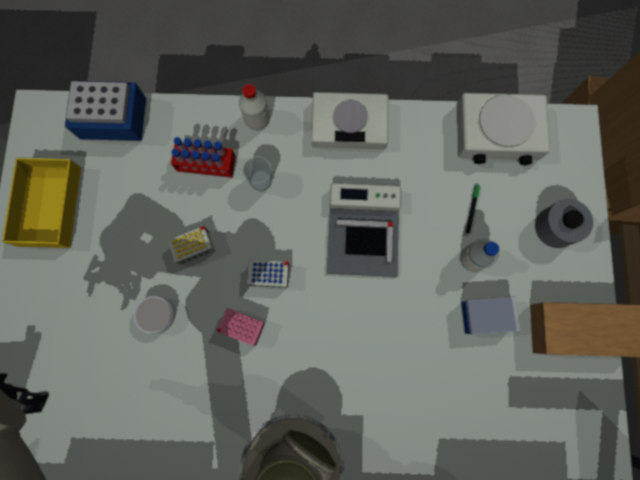

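View pics/scene0.png

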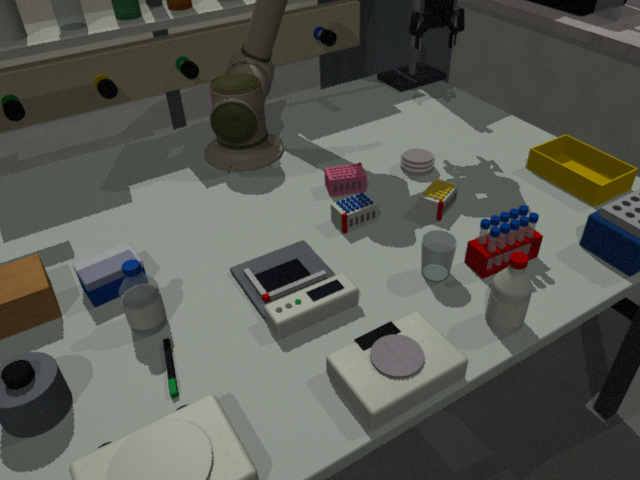

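The top view shows the blue-capped rack at about (270,274), with its red corner at (288,264). The pink one is at (241,328) and the yellow one at (190,245). The dock is at (364,232), with its red corner marker at (390,223). In the scene view the blue rack is at (354,212) and the dock corner at (267,296).

```bash
python3 - <<'E'
from h import *
z=np.load("top0.npz"); im,d=z["im"],z["d"]; P=cloud("top",d)
def med(m): return np.median(P[m],0).round(4)
# bench z
print("bench",np.median(P[300:400,300:500][d[300:400,300:500]>0],0), np.std(P[350:380,350:450,2]))
def crop(u0,u1,v0,v1):
    m=np.zeros(d.shape,bool); m[v0:v1,u0:u1]=1; return m&(d>0)
m=crop(245,297,255,295)&(P[...,2]>.038)
pts=P[m][:,:2].astype(np.float32)*1000
print("rack",m.sum(),cv2.minAreaRect(pts),np.percentile(P[m][:,2],[5,50,95]))
m=crop(322,408,175,282)
for lo,hi,n in((.006,.017,"bed"),(.018,.032,"stops"),(.036,.06,"housing"),(.006,.06,"all")):
    k=m&(P[...,2]>lo)&(P[...,2]<hi); print(n,k.sum(),cv2.minAreaRect(P[k][:,:2].astype(np.float32)*1000),med(k))
R=im.astype(int)
red=(R[...,0]>110)&(R[...,0]>1.8*R[...,1])&(R[...,0]>1.8*R[...,2])
for n,c in(("rackred",crop(280,297,255,290)),("dockred",crop(375,400,215,235))):
    k=red&c; print(n,k.sum(),np.argwhere(k).mean(0)[::-1],med(k))
big=cv2.resize(im[170:300,240:410],None,fx=4.7,fy=4.5,interpolation=cv2.INTER_NEAREST); cv2.imwrite("pics/c0.png",big[...,::-1])
E
```

```text
bench [ 0.28061123 -0.25403224  0.00069021] 0.07541788631789405
rack 985 ((455.95361328125, 76.70752716064453), (96.16475677490234, 60.574119567871094), 88.75389099121094) [0.04676389 0.05179641 0.05701307]
bed 4038 ((588.4659423828125, -165.45562744140625), (279.02386474609375, 218.85415649414062), 0.9098554849624634) [ 0.5408 -0.1542  0.0126]
stops 633 ((555.0830688476562, -156.89556884765625), (178.7349395751953, 181.1300048828125), 88.03636932373047) [ 0.5896 -0.1894  0.024 ]
housing 1611 ((662.07861328125, -161.44589233398438), (179.87486267089844, 61.68239974975586), 89.00413513183594) [ 0.6604 -0.1611  0.0455]
all 6435 ((588.4659423828125, -165.45562744140625), (279.02386474609375, 218.85415649414062), 0.9098554849624634) [ 0.5787 -0.1589  0.0145]
rackred 9 [285.66666667 263.11111111] [0.4799 0.0312 0.0511]
dockred 13 [389.76923077 224.38461538] [ 0.5906 -0.2272  0.0247]
```

View pics/c0.png

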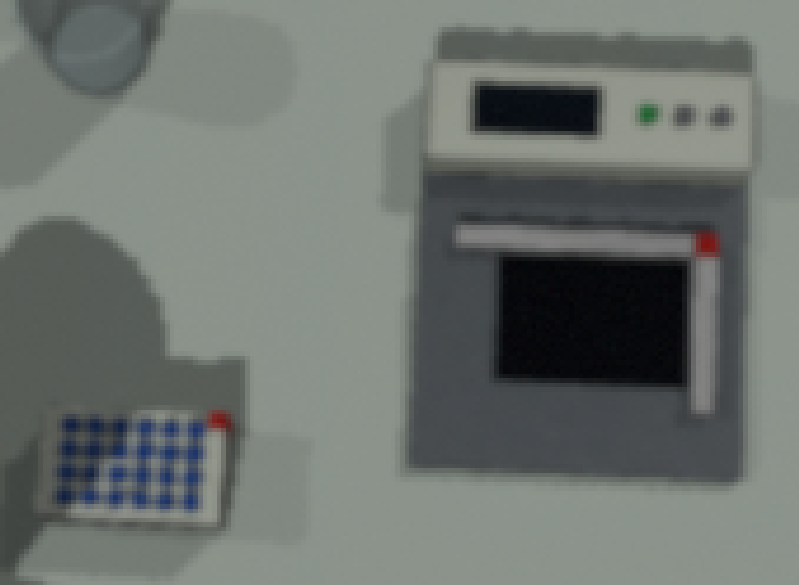

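Call:
move_arm(jaw=[8.5,8.5,8.5,8.5,8.5,8.5,8.5,8.5,8.5,8.5], dp=[[0,0,0],[0,0,0],[0,0,0],[0,0,0],[0,0,0],[0,0,0],[0,0,0],[0,0,0],[0,0,0],[0,0,0]], turn=[[0,0,0.124],[0,0,0.124],[0,0,0.124],[0,0,0.124],[0,0,0.124],[0,0,0.124],[0,0,0.124],[0,0,0.124],[0,0,0.124],[0,0,0.124]], force=40)

```text
time_s: 1.43
position: [0.1916, 0.5155, 0.2313]
tool_rot: [[0.031, 1.0, 0.0], [1.0, -0.031, 0.0], [0.0, 0.0, -1.0]]
ft_force: [-0.9, -0.2, 0.2]
grip_width: 0.0851
gripper_force: 0.0
```

```bash
cat >> h.py <<'E'
def go(x,y,z):
    o=observe(); d=np.array([x,y,z])-o["position"]; R=o["tool_rot"]
    print("t",round(o["time_s"],2),"pos",o["position"].round(4),"yaw",np.degrees(np.arctan2(R[1,1],R[0,1])).round(2),"dp cm",(R.T@d*100).round(2),"f",o["ft_force"].round(2),"tq",o["wrist_torque"].round(3),"w",round(o["grip_width"],4),"gf",round(float(o["gripper_force"]),1),"q",o["q"].round(1))
E
python3 - <<'E'
from h import *
go(.456,.0767,.13)
E
```

```text
t 1.43 pos [0.1916 0.5155 0.2313] yaw -1.78 dp cm [-43.04  27.8   10.13] f [-0.86 -0.17  0.19] tq [-0.029 -0.012  0.007] w 0.0851 gf 0.0 q [57.3 21.8 74.3  0.  83.9 59.1]
```

Call:
move_arm(jaw=[8.5,8.5,8.5,8.5,8.5,8.5,8.5,8.5,8.5,8.5,8.5,8.5], dp=[[-2,1.3,0],[-3.4,2.2,0],[-3.4,2.2,0],[-3.4,2.2,0],[-3.4,2.2,0],[-3.4,2.2,0],[-3.4,2.2,0],[-3.4,2.2,0],[-3.4,2.2,0],[-3.4,2.2,0],[-3.4,2.2,0],[-3.4,2.2,0]], turn=[[0,0,0],[0,0,0],[0,0,0],[0,0,0],[0,0,0],[0,0,0],[0,0,0],[0,0,0],[0,0,0],[0,0,0],[0,0,0],[0,0,0]])

```text
time_s: 2.43
position: [0.4373, 0.1133, 0.2316]
tool_rot: [[0.025, 1.0, 0.001], [1.0, -0.025, 0.0], [0.0, 0.001, -1.0]]
ft_force: [1.2, -0.5, 0.3]
grip_width: 0.085
gripper_force: 0.0
```

Call:
move_arm(jaw=[8.5,8.5,8.5,8.5,8.5,8.5], dp=[[-2,1.5,0],[-1,0.5,1],[0,0,3],[0,0,3],[0,0,2],[0,0,0]], turn=[[0,0,0],[0,0,0],[0,0,0],[0,0,0],[0,0,0],[0,0,0]])

```text
time_s: 2.93
position: [0.454, 0.0847, 0.1381]
tool_rot: [[0.025, 1.0, -0.007], [1.0, -0.025, 0.0], [0.0, -0.007, -1.0]]
ft_force: [0.2, 0.8, -0.1]
grip_width: 0.0847
gripper_force: 0.0
```

```bash
python3 - <<'E'
from h import *
go(.456,.0767,.020)
im,d=cams.get_image("scene")
cv2.imwrite("pics/s1.png",cv2.resize(im[120:340,220:460],None,fx=3.2,fy=2.7)[...,::-1])
P=cloud("scene",d)
m=np.zeros(d.shape,bool); m[190:235,328:385]=1
R=im.astype(int)
top=m&(P[...,2]>.044)&(P[...,2]<.058); 
print(top.sum(),cv2.minAreaRect(P[top][:,:2].astype(np.float32)*1000))
E
```

```text
t 2.93 pos [0.454  0.0847 0.1381] yaw -1.46 dp cm [-0.8   0.3  11.81] f [ 0.16  0.77 -0.07] tq [-0.023  0.018 -0.012] w 0.0847 gf 0.0 q [-4.2 19.  96.2 -0.  65.3 -2.7]
672 ((456.14520263671875, 72.57540893554688), (98.2228775024414, 65.73435974121094), 88.76632690429688)
```

View pics/s1.png

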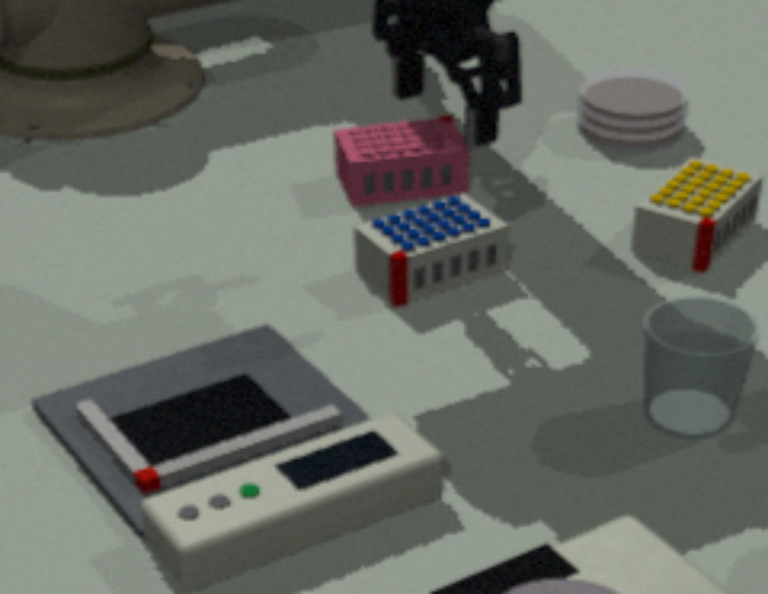

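The blue-capped rack (crop 430,250) stands free, with the open gripper above and behind it. The way down is clear.

Call:
move_arm(jaw=[8.5,8.5,8.5,8.5,8.5,8.5,8.5], dp=[[-0.9,0.2,2],[0,0,3],[0,0,2],[0,0,2],[0,0,1.5],[0,0,0.6],[0,0,0]], turn=[[0,0,0],[0,0,0],[0,0,0],[0,0,0],[0,0,0],[0,0,0],[0,0,0]])

```text
time_s: 3.57
position: [0.4582, 0.0758, 0.0306]
tool_rot: [[0.025, 1.0, 0.0], [1.0, -0.025, 0.0], [0.0, 0.0, -1.0]]
ft_force: [-0.6, 0.4, 0.4]
grip_width: 0.085
gripper_force: 0.0
```

```bash
python3 - <<'E'
from h import *
go(.456,.0755,.016)
E
```

```text
t 3.57 pos [0.4582 0.0758 0.0306] yaw -1.42 dp cm [-0.03 -0.22  1.46] f [-0.56  0.35  0.42] tq [ 0.045 -0.022  0.053] w 0.085 gf 0.0 q [ -5.3  28.9 103.5   0.   47.7  -3.8]
```

Call:
move_arm(jaw=[8.5,8.5,8.5,7,6.3,6,5.8,5.6,5.6,5.6,5.6], dp=[[0,-0.2,1],[0,0,0.45],[0,0,0],[0,0,0],[0,0,0],[0,0,0],[0,0,0],[0,0,0],[0,0,0],[0,0,0],[0,0,0]], turn=[[0,0,0],[0,0,0],[0,0,0],[0,0,0],[0,0,0],[0,0,0],[0,0,0],[0,0,0],[0,0,0],[0,0,0],[0,0,0]], force=40)

```text
time_s: 4.48
position: [0.4555, 0.0758, 0.0165]
tool_rot: [[0.025, 1.0, -0.0], [1.0, -0.025, -0.0], [-0.0, -0.0, -1.0]]
ft_force: [-3.1, 0.1, 6.9]
grip_width: 0.0597
gripper_force: 43.0
```

```bash
python3 - <<'E'
from h import *
go(.456,.0755,.016)
E
```

```text
t 4.48 pos [0.4555 0.0758 0.0165] yaw -1.43 dp cm [-0.03  0.05  0.05] f [-3.07  0.11  6.89] tq [-0.021  0.636  0.004] w 0.0597 gf 43.0 q [ -5.3  30.2 104.6  -0.   45.2  -3.9]
```

Call:
move_arm(jaw=[5.6,5.6,5.6,5.6,5.6,5.6,5.6], dp=[[0,0,-0.5],[0,0,-1.5],[0,0,-2],[0,0,-2],[0,0,-1.5],[0,0,-0.5],[0,0,0]], turn=[[0,0,0],[0,0,0],[0,0,0],[0,0,0],[0,0,0],[0,0,0],[0,0,0]])

```text
time_s: 5.07
position: [0.4562, 0.0758, 0.0968]
tool_rot: [[0.025, 1.0, 0.002], [1.0, -0.025, -0.0], [-0.0, 0.002, -1.0]]
ft_force: [-1.0, -1.3, -2.3]
grip_width: 0.0594
gripper_force: 44.8
```

```bash
python3 - <<'E'
from h import *
z=np.load("top0.npz"); im,d=z["im"],z["d"]; P=cloud("top",d)
# dock edges: fit stop inner faces from top depth (z~.024) and housing front
def band(x0,x1,y0,y1,lo,hi):
    return (d>0)&(P[...,0]>x0)&(P[...,0]<x1)&(P[...,1]>y0)&(P[...,1]<y1)&(P[...,2]>lo)&(P[...,2]<hi)
bright=im.min(2)>95
L=band(.575,.61,-.21,-.10,.019,.03)&bright; S=band(.50,.575,-.245,-.205,.019,.03)&bright
a=np.polyfit(P[L][:,1],P[L][:,0],1); b=np.polyfit(P[S][:,0],P[S][:,1],1)
print(L.sum(),S.sum(),"long mid x at y=-.16",np.polyval(a,-.16),"yaw",-np.degrees(a[0]),"short mid y at x=.54",np.polyval(b,.54),"yaw",np.degrees(b[0]))
go(.542,-.156,.10)
E
```

```text
194 131 long mid x at y=-.16 0.5927171011530985 yaw -0.9626367178585015 short mid y at x=.54 -0.22503350817516057 yaw -1.5454535976481976
t 5.07 pos [0.4562 0.0758 0.0968] yaw -1.43 dp cm [-22.96   9.16  -0.29] f [-1.04 -1.31 -2.28] tq [ 0.067 -0.023  0.008] w 0.0594 gf 44.8 q [-5.3 22.2 99.7  0.  57.9 -3.9]
```

Call:
move_arm(jaw=[5.6,5.6,5.6,5.6,5.6,5.6,5.6,5.6,5.6,5.6,5.6,5.6], dp=[[-1.1,0.4,0],[-2,0.8,0],[-2.3,0.9,0],[-2.4,1,0],[-2.5,1,0],[-2.5,1,0],[-2.5,1,0],[-2.4,1,0],[-2.2,0.9,0],[-2,0.8,0],[-1,0.3,0],[0,0,0]], turn=[[0,0,0],[0,0,0],[0,0,0],[0,0,0],[0,0,-0.006],[0,0,0],[0,0,0],[0,0,0],[0,0,0],[0,0,0],[0,0,0],[0,0,0]])

```text
time_s: 6.07
position: [0.5416, -0.1574, 0.0944]
tool_rot: [[0.021, 1.0, -0.001], [1.0, -0.021, 0.0], [0.0, -0.001, -1.0]]
ft_force: [-0.7, -0.5, -2.4]
grip_width: 0.06
gripper_force: 44.7
```

Call:
move_arm(jaw=[5.6,5.6,5.6,5.6,5.6], dp=[[0,0,1.5],[0,0,2],[0,0,0.8],[0,0,0],[0,0,0]], turn=[[0,0,0],[0,0,0],[0,0,0],[0,0,0],[0,0,0]])

```text
time_s: 6.48
position: [0.5415, -0.1546, 0.0527]
tool_rot: [[0.018, 1.0, -0.001], [1.0, -0.018, 0.001], [0.001, -0.001, -1.0]]
ft_force: [-0.3, -0.1, -2.2]
grip_width: 0.0595
gripper_force: 44.5
```

```bash
python3 - <<'E'
from h import *
go(.542,-.156,.0285)
im,d=cams.get_image("top"); P=cloud("top",d); np.savez("top2.npz",im=im,d=d)
im2,d2=cams.get_image("scene")
a=cv2.resize(im[170:290,310:430],(400,400)); b=cv2.resize(im2[220:350,215:375],(400,400)); cv2.imwrite("pics/p2.png",np.hstack([a,b])[...,::-1])
R=im.astype(int); red=(R[...,0]>90)&(R[...,0]>1.8*R[...,1])&(R[...,0]>1.8*R[...,2])
for v,u in np.argwhere(red[200:260,340:400])+[200,340]: print(u,v,P[v,u].round(4))
E
```

```text
t 6.48 pos [ 0.5415 -0.1546  0.0527] yaw -1.06 dp cm [-0.14  0.06  2.42] f [-0.26 -0.08 -2.21] tq [-0.015 -0.016  0.041] w 0.0595 gf 44.5 q [-28.   33.9  86.3   0.   59.8 -26.9]
```

View pics/p2.png

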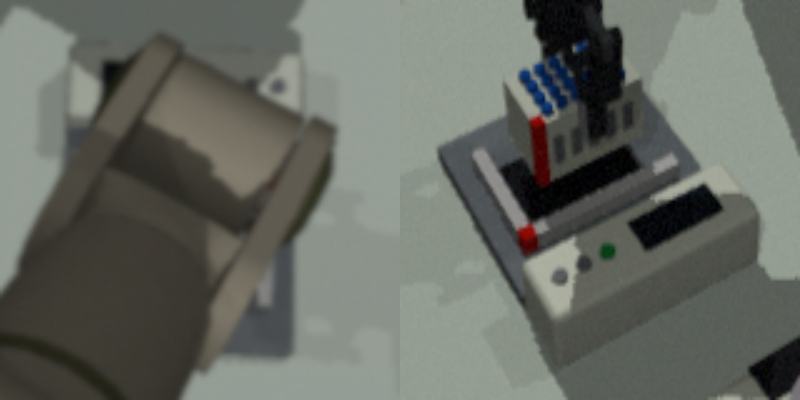

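The top view is blocked by the arm. The scene view (right half) shows the rack held level above the bed, with its red edge at (540,150) and the dock's red corner at (528,238), clear of both stops.

Call:
move_arm(jaw=[5.6,5.6,5.6,5.6,5.6,5.6], dp=[[0,0,0.7],[0,0,0.7],[0,0,0.5],[0,0,0.2],[0,0,0],[0,0,0]], turn=[[0,0,0],[0,0,0],[0,0,0],[0,0,0],[0,0,0],[0,0,0]])

```text
time_s: 7.08
position: [0.5417, -0.1551, 0.0317]
tool_rot: [[0.019, 1.0, -0.0], [1.0, -0.019, 0.0], [0.0, -0.0, -1.0]]
ft_force: [-0.2, -1.0, -3.6]
grip_width: 0.0594
gripper_force: 44.7
```

Call:
move_arm(jaw=[5.6,5.6,5.6,5.6], dp=[[0,0,0.1],[0,0,0.1],[0,0,0],[0,0,0]], turn=[[0,0,0],[0,0,0],[0,0,0],[0,0,0]])

```text
time_s: 7.42
position: [0.5417, -0.1551, 0.0299]
tool_rot: [[0.019, 1.0, 0.0], [1.0, -0.019, -0.0], [-0.0, 0.0, -1.0]]
ft_force: [0.1, -0.5, -3.6]
grip_width: 0.0596
gripper_force: 44.7
```

Call:
move_arm(jaw=[5.6,5.6,5.6], dp=[[0,0,0.1],[0,0,0],[0,0,0]], turn=[[0,0,0],[0,0,0],[0,0,0]])

```text
time_s: 7.67
position: [0.5416, -0.1551, 0.0288]
tool_rot: [[0.019, 1.0, -0.0], [1.0, -0.019, 0.0], [0.0, -0.0, -1.0]]
ft_force: [-0.2, 0.6, -2.7]
grip_width: 0.0594
gripper_force: 44.7
```

Call:
move_arm(jaw=[5.6,5.6,5.6], dp=[[0,0,0.05],[0,0,0],[0,0,0]], turn=[[0,0,0],[0,0,0],[0,0,0]])

```text
time_s: 7.92
position: [0.5417, -0.1552, 0.0286]
tool_rot: [[0.019, 1.0, 0.0], [1.0, -0.019, -0.0], [-0.0, 0.0, -1.0]]
ft_force: [-1.5, 1.4, 1.3]
grip_width: 0.0592
gripper_force: 45.0
```

Call:
move_arm(jaw=[5.6,5.6,5.6,5.6,5.6,5.6,5.6,5.6], dp=[[-0.1,0.2,0],[-0.2,0.2,0],[-0.2,0.2,0],[-0.2,0.2,0],[-0.1,0.2,0],[0,0.15,0],[0,0,0],[0,0,0]], turn=[[0,0,0],[0,0,0],[0,0,0],[0,0,0],[0,0,0],[0,0,0],[0,0,0],[0,0,0]])

```text
time_s: 8.58
position: [0.5535, -0.1639, 0.0286]
tool_rot: [[0.019, 1.0, 0.001], [1.0, -0.019, -0.001], [-0.001, 0.001, -1.0]]
ft_force: [-1.5, -0.4, 5.6]
grip_width: 0.0597
gripper_force: 45.6
```

```bash
python3 - <<'E'
from h import *
go(.5567,-.171,.0285)
E
```

```text
t 8.58 pos [ 0.5535 -0.1639  0.0286] yaw -1.09 dp cm [-0.7   0.34  0.01] f [-1.47 -0.36  5.59] tq [-0.057  0.448  0.001] w 0.0597 gf 45.6 q [-28.2  36.9  85.2  -0.   57.8 -27.1]
```

Call:
move_arm(jaw=[5.6,5.6,5.6,5.6], dp=[[0,0.1,0],[0,0.1,0],[0,0,0],[0,0,0]], turn=[[0,0,0],[0,0,0],[0,0,0],[0,0,0]])

```text
time_s: 8.92
position: [0.5552, -0.1638, 0.0286]
tool_rot: [[0.019, 1.0, 0.0], [1.0, -0.019, -0.001], [-0.001, 0.0, -1.0]]
ft_force: [-3.1, 1.0, 5.3]
grip_width: 0.0594
gripper_force: 45.7
```

Call:
move_arm(jaw=[5.6,5.6,5.6], dp=[[0,0.1,0],[0,0,0],[0,0,0]], turn=[[0,0,0],[0,0,0],[0,0,0]])

```text
time_s: 9.17
position: [0.5559, -0.1637, 0.0286]
tool_rot: [[0.019, 1.0, -0.0], [1.0, -0.019, -0.0], [-0.0, -0.0, -1.0]]
ft_force: [-3.7, 0.4, 6.4]
grip_width: 0.0595
gripper_force: 45.8
```

```bash
python3 - <<'E'
from h import *
go(.5567,-.171,.0285)
E
```

```text
t 9.17 pos [ 0.5559 -0.1637  0.0286] yaw -1.1 dp cm [-0.73  0.1   0.01] f [-3.66  0.35  6.41] tq [-0.002  0.574 -0.078] w 0.0595 gf 45.8 q [-28.1  37.1  84.8  -0.   58.2 -27. ]
```

Call:
move_arm(jaw=[5.6,5.6,5.6], dp=[[0,0.1,0],[0,0,0],[0,0,0]], turn=[[0,0,0],[0,0,0],[0,0,0]])

```text
time_s: 9.42
position: [0.5559, -0.1637, 0.0286]
tool_rot: [[0.019, 1.0, -0.002], [1.0, -0.019, -0.0], [-0.0, -0.002, -1.0]]
ft_force: [-10.2, -0.3, 10.1]
grip_width: 0.0589
gripper_force: 46.1
```

```bash
python3 - <<'E'
from h import *
go(.5567,-.171,.0285)
E
```

```text
t 9.42 pos [ 0.5559 -0.1637  0.0286] yaw -1.1 dp cm [-0.73  0.09  0.01] f [-10.19  -0.31  10.05] tq [-0.142  1.306 -0.162] w 0.0589 gf 46.1 q [-28.1  37.1  84.7  -0.1  58.4 -26.9]
```

Call:
move_arm(jaw=[5.6,5.6,5.6,5.6,5.6,5.6], dp=[[0,-0.05,-0.03],[-0.1,0,0],[-0.15,0,0],[-0.1,0,0],[0,0,0],[0,0,0]], turn=[[0,0,0.003],[0,0,0],[0,0,0],[0,0,0],[0,0,0],[0,0,0]])

```text
time_s: 9.92
position: [0.5558, -0.1659, 0.0286]
tool_rot: [[0.021, 1.0, -0.002], [1.0, -0.021, 0.002], [0.002, -0.002, -1.0]]
ft_force: [-5.0, 6.6, 6.8]
grip_width: 0.0591
gripper_force: 46.0
```

```bash
python3 - <<'E'
from h import *
go(.5567,-.171,.0285)
E
```

```text
t 9.92 pos [ 0.5558 -0.1659  0.0286] yaw -1.2 dp cm [-0.51  0.1   0.01] f [-5.02  6.58  6.84] tq [0.748 0.707 0.287] w 0.0591 gf 46.0 q [-28.3  37.2  84.6   0.   58.4 -27.1]
```

Call:
move_arm(jaw=[5.6,5.6,5.6], dp=[[-0.05,-0.05,0],[0,0,0],[0,0,0]], turn=[[0,0,0],[0,0,0],[0,0,0]])

```text
time_s: 10.17
position: [0.5558, -0.1668, 0.0286]
tool_rot: [[0.021, 1.0, -0.001], [1.0, -0.021, 0.001], [0.001, -0.001, -1.0]]
ft_force: [-3.1, 4.6, 5.4]
grip_width: 0.0593
gripper_force: 45.6
```

```bash
python3 - <<'E'
from h import *
go(.5567,-.171,.0285)
im2,d2=cams.get_image("scene")
b=cv2.resize(im2[240:320,235:345],(800,582),interpolation=cv2.INTER_CUBIC); cv2.imwrite("pics/p3.png",b[...,::-1])
E
```

```text
t 10.17 pos [ 0.5558 -0.1668  0.0286] yaw -1.23 dp cm [-0.42  0.1   0.01] f [-3.13  4.58  5.43] tq [0.627 0.38  0.244] w 0.0593 gf 45.6 q [-28.4  37.1  84.6   0.   58.3 -27.2]
```

View pics/p3.png

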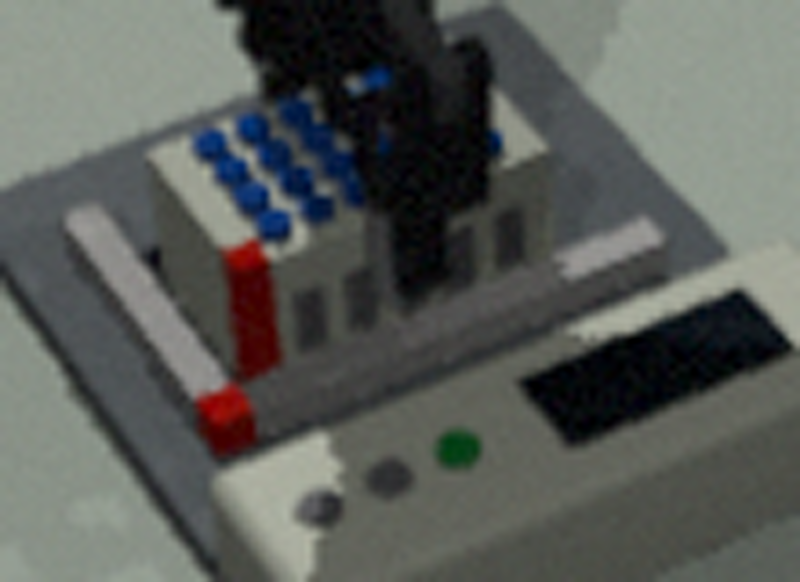

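The rack bears along the long stop. A small gap, about 20 px at (235,380), remains to the short stop, so the y force was only drag. I'll ease x and go on.

Call:
move_arm(jaw=[5.6,5.6,5.6,5.6], dp=[[-0.1,-0.05,-0.01],[-0.1,0,0],[0,0,0],[0,0,0]], turn=[[0,0,0],[0,0,0],[0,0,0],[0,0,0]])

```text
time_s: 10.55
position: [0.5556, -0.1697, 0.0286]
tool_rot: [[0.022, 1.0, 0.0], [1.0, -0.022, -0.0], [-0.0, 0.0, -1.0]]
ft_force: [0.8, 0.4, 0.2]
grip_width: 0.0594
gripper_force: 45.2
```

```bash
python3 - <<'E'
from h import *
go(.5567,-.171,.0285)
E
```

```text
t 10.55 pos [ 0.5556 -0.1697  0.0286] yaw -1.27 dp cm [-0.13  0.11  0.01] f [0.83 0.42 0.17] tq [ 0.092 -0.013  0.038] w 0.0594 gf 45.2 q [-28.7  37.2  84.5  -0.   58.3 -27.4]
```

Freed; y now moves without drag. Probe for the short stop.

Call:
move_arm(jaw=[5.6,5.6,5.6], dp=[[-0.1,0,0],[0,0,0],[0,0,0]], turn=[[0,0,0],[0,0,0],[0,0,0]])

```text
time_s: 10.8
position: [0.5555, -0.1706, 0.0286]
tool_rot: [[0.022, 1.0, 0.0], [1.0, -0.022, -0.0], [-0.0, 0.0, -1.0]]
ft_force: [1.2, -0.9, -1.1]
grip_width: 0.0594
gripper_force: 45.0
```

Call:
move_arm(jaw=[5.6,5.6,5.6], dp=[[-0.06,0,0],[0,0,0],[0,0,0]], turn=[[0,0,0],[0,0,0],[0,0,0]])

```text
time_s: 11.05
position: [0.5553, -0.1711, 0.0286]
tool_rot: [[0.022, 1.0, -0.0], [1.0, -0.022, -0.0], [-0.0, -0.0, -1.0]]
ft_force: [-0.2, -1.3, -1.1]
grip_width: 0.0593
gripper_force: 44.9
```

```bash
python3 - <<'E'
from h import *
go(.5567,-.171,.0285)
E
```

```text
t 11.05 pos [ 0.5553 -0.1711  0.0286] yaw -1.26 dp cm [0.01 0.14 0.01] f [-0.22 -1.34 -1.12] tq [-0.094 -0.036  0.015] w 0.0593 gf 44.9 q [-28.8  37.2  84.5  -0.   58.3 -27.5]
```

Call:
move_arm(jaw=[5.6,5.6,5.6], dp=[[-0.1,0,0],[0,0,0],[0,0,0]], turn=[[0,0,0],[0,0,0],[0,0,0]])

```text
time_s: 11.3
position: [0.5552, -0.1719, 0.0286]
tool_rot: [[0.022, 1.0, -0.0], [1.0, -0.022, 0.0], [0.0, -0.0, -1.0]]
ft_force: [-0.1, 0.9, -2.1]
grip_width: 0.0595
gripper_force: 44.9
```

Call:
move_arm(jaw=[5.6,5.6,5.6], dp=[[-0.1,0,0],[0,0,0],[0,0,0]], turn=[[0,0,0],[0,0,0],[0,0,0]])

```text
time_s: 11.55
position: [0.5552, -0.172, 0.0287]
tool_rot: [[0.022, 1.0, -0.0], [1.0, -0.022, 0.002], [0.002, -0.0, -1.0]]
ft_force: [1.4, 6.5, 0.5]
grip_width: 0.0593
gripper_force: 45.0
```

```bash
python3 - <<'E'
from h import *
go(.5567,-.171,.0285)
E
```

```text
t 11.55 pos [ 0.5552 -0.172   0.0287] yaw -1.24 dp cm [0.1  0.15 0.02] f [1.42 6.48 0.51] tq [ 0.914 -0.163  0.207] w 0.0593 gf 45.0 q [-28.9  37.2  84.4   0.1  58.4 -27.7]
```

Call:
move_arm(jaw=[5.6,5.6,5.6,5.6], dp=[[0,0.07,0],[0,0.05,0.02],[0,0,0],[0,0,0]], turn=[[0,0,-0.002],[0,0,0],[0,0,0],[0,0,0]])

```text
time_s: 11.88
position: [0.5554, -0.1719, 0.0286]
tool_rot: [[0.02, 1.0, -0.003], [1.0, -0.02, 0.002], [0.002, -0.003, -1.0]]
ft_force: [-4.8, 5.4, 4.5]
grip_width: 0.0594
gripper_force: 45.6
```

```bash
python3 - <<'E'
from h import *
go(.5567,-.171,.0285)
E
```

```text
t 11.88 pos [ 0.5554 -0.1719  0.0286] yaw -1.14 dp cm [0.1  0.13 0.01] f [-4.79  5.43  4.46] tq [ 0.787  0.802 -0.147] w 0.0594 gf 45.6 q [-28.9  37.3  84.3   0.   58.6 -27.7]
```

Call:
move_arm(jaw=[5.6,5.6,5.6,5.6], dp=[[-0.03,0.05,0],[0,0.02,0],[0,0,0],[0,0,0]], turn=[[-0.003,-0.002,0.001],[0,0,0],[0,0,0],[0,0,0]])

```text
time_s: 12.22
position: [0.5556, -0.1719, 0.0286]
tool_rot: [[0.021, 1.0, -0.001], [1.0, -0.021, 0.001], [0.001, -0.001, -1.0]]
ft_force: [-7.2, 6.2, 6.6]
grip_width: 0.0597
gripper_force: 45.8
```

```bash
python3 - <<'E'
from h import *
go(.5567,-.171,.0285); print(observe()["tool_rot"].round(4))
E
```

```text
t 12.22 pos [ 0.5556 -0.1719  0.0286] yaw -1.2 dp cm [0.1  0.11 0.01] f [-7.16  6.25  6.59] tq [ 0.953  1.096 -0.2  ] w 0.0597 gf 45.8 q [-28.9  37.2  84.4   0.   58.5 -27.7]
[[ 2.090e-02  9.998e-01 -1.000e-03]
 [ 9.998e-01 -2.090e-02  6.000e-04]
 [ 6.000e-04 -1.000e-03 -1.000e+00]]
```

Call:
move_arm(jaw=[5.6,5.6,5.6,5.6], dp=[[-0.03,0.03,0],[0,0,0],[0,0,0],[0,0,0]], turn=[[0,0,0.002],[0,0,0],[0,0,0],[0,0,0]])

```text
time_s: 12.55
position: [0.5556, -0.1719, 0.0286]
tool_rot: [[0.022, 1.0, -0.002], [1.0, -0.022, 0.001], [0.001, -0.002, -1.0]]
ft_force: [-7.9, 8.9, 7.5]
grip_width: 0.0594
gripper_force: 45.9
```

```bash
python3 - <<'E'
from h import *
go(.5567,-.171,.0285); print(observe()["tool_rot"].round(4)[:,2])
im2,d2=cams.get_image("scene")
b=cv2.resize(im2[240:320,235:345],(800,582),interpolation=cv2.INTER_CUBIC); cv2.imwrite("pics/p4.png",b[...,::-1])
E
```

```text
t 12.55 pos [ 0.5556 -0.1719  0.0286] yaw -1.29 dp cm [0.09 0.1  0.01] f [-7.91  8.89  7.5 ] tq [1.175 1.206 0.038] w 0.0594 gf 45.9 q [-28.9  37.3  84.3   0.   58.5 -27.6]
[-0.0016  0.0011 -1.    ]
```

View pics/p4.png

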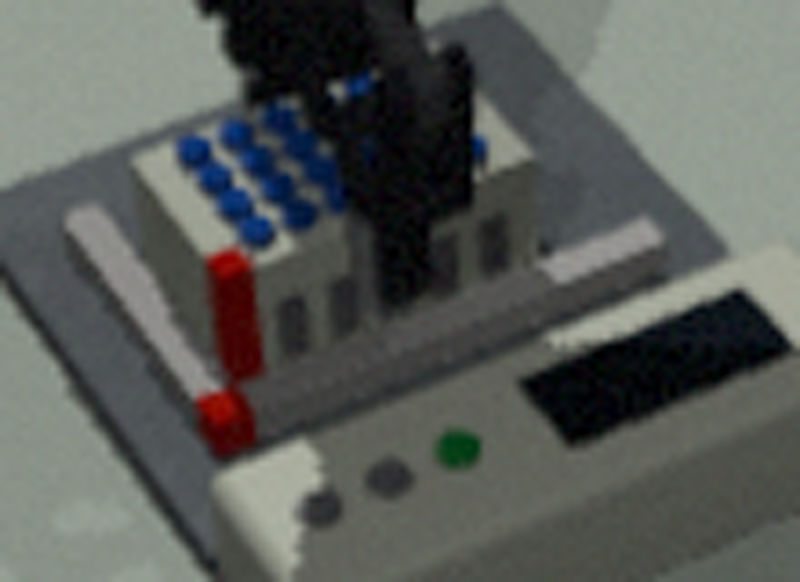

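The red strip (238,315) now stands in the corner by the red marker (226,420), bearing on both stops at about 8–9 N with almost no twist. I'll hold for a moment to check it's steady, then hand in.

Call:
move_arm(jaw=[5.6,5.6,5.6,5.6,5.6,5.6], dp=[[0,0,0],[0,0,0],[0,0,0],[0,0,0],[0,0,0],[0,0,0]], turn=[[0,0,0],[0,0,0],[0,0,0],[0,0,0],[0,0,0],[0,0,0]])

```text
time_s: 13.1
position: [0.5556, -0.1719, 0.0286]
tool_rot: [[0.022, 1.0, -0.002], [1.0, -0.022, 0.001], [0.001, -0.002, -1.0]]
ft_force: [-8.1, 8.8, 8.0]
grip_width: 0.0593
gripper_force: 45.9
```

```bash
python3 - <<'E'
from h import *
go(.5567,-.171,.0285)
f=observe()["ft_force"]
if f[0]<-4 and f[1]>4: print(ticket.close_job())
E
```

```text
t 13.1 pos [ 0.5556 -0.1719  0.0286] yaw -1.29 dp cm [0.1  0.1  0.01] f [-8.1   8.83  7.98] tq [1.141 1.254 0.041] w 0.0593 gf 45.9 q [-28.9  37.3  84.3   0.   58.5 -27.6]
the job is handed in; nothing more can be done
None
```

The job is handed in: the blue-capped rack is on the scanner's bed with its red corner between the two stops, still gripped and pressed at about 8 N on the long stop and 9 N on the short one; flushness was judged from near-zero twist at the wrist and the last picture.

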